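# Change over from steel to brass upholstery nails

## Task

Change over from steel to brass nails, using only the fingertips: push the open lid of the steel-nail box gently down until its catch snaps and it stays shut, then lightly press the red thumb pad of the brass-nail box so that its lid springs open, and withdraw. Never have both of these boxes open at once, do not touch the black-nail box, and leave the boxes and the other things standing where they are; nothing is to be picked up.

Things in the scene. Friction and masses are not known exactly. Their poses are not given: they have to be found in the camera images.
- box_steel: Nail box with three silver-coloured steel domed sample nails (17 mm) on a white card on its lid. Grey sheet steel, 84 mm wide, 100 mm deep, 54 mm high with the lid shut, standing loose on the bench (about 1.2 kg), on a foot plate that runs on 62 mm to the front under the catch. Origin: centre of the box's underside on the bench; x points to the back (the hinge side), y to its left, z up. Its lid stands open at the start.
- box_steel_pad (a point): Centre of the top of this box's red thumb pad, which sticks out in front of the box 29 mm above the bench (box frame x = -93 mm). The pad is 34 mm front to back and 40 mm wide; a steel hook (18 mm wide) stands at its back, 28 mm behind this point, up to 69 mm above the bench, and its top tips up to 10 mm to the front. Pressed about 3 mm down here the hook lets go of the lid; the pad is stopped at 6.3 mm. It springs back by itself; pressing takes 1.5 to 3 N.
- box_steel_spot (a point): Point on the upper face of this box's lid where it is well pressed, on the middle line, 70 mm from the hinge axis; it moves with the lid (54 mm above the bench when shut, about 110 mm when open). The lid's flat front edge lies 33 mm farther from the hinge, with a short steel bar for the hook 8 mm beyond; the sample card with its nails (6 mm high) begins 33 mm nearer to the hinge.
- box_steel_hinge (a point): Middle of this lid's hinge axis, 52 mm above the bench, at the back of the box; the axis runs along the box's y.
- box_steel_lid (a joint): Lid angle, rad: 0 = shut, 0.96 = fully open. A spring drives the lid open (about 0.07 N m) unless the hook holds it; the lid is 4 mm thick and reaches 103 mm from the hinge. Pushed down to 0 it snaps in under the hook (about 4 to 6 N at the pressing point) and stays shut by itself; pressed harder it yields a little below 0.
- box_steel_catch (a joint): Catch angle, rad: 0 = at rest, hook over the lid; grows as the thumb pad is pressed; lid freed at about 0.10; stop at 0.22.
- box_brass: Nail box with three golden brass domed sample nails (17 mm) on a white card on its lid. Grey sheet steel, 84 mm wide, 100 mm deep, 54 mm high with the lid shut, standing loose on the bench (about 1.2 kg), on a foot plate that runs on 62 mm to the front under the catch. Origin: centre of the box's underside on the bench; x points to the back (the hinge side), y to its left, z up. Its lid is shut and latched at the start.
- box_brass_pad (a point): Centre of the top of this box's red thumb pad, which sticks out in front of the box 29 mm above the bench (box frame x = -93 mm). The pad is 34 mm front to back and 40 mm wide; a steel hook (18 mm wide) stands at its back, 28 mm behind this point, up to 69 mm above the bench, and its top tips up to 10 mm to the front. Pressed about 3 mm down here the hook lets go of the lid; the pad is stopped at 6.3 mm. It springs back by itself; pressing takes 1.5 to 3 N.
- box_brass_spot (a point): Point on the upper face of this box's lid where it is well pressed, on the middle line, 70 mm from the hinge axis; it moves with the lid (54 mm above the bench when shut, about 110 mm when open). The lid's flat front edge lies 33 mm farther from the hinge, with a short steel bar for the hook 8 mm beyond; the sample card with its nails (6 mm high) begins 33 mm nearer to the hinge.
- box_brass_hinge (a point): Middle of this lid's hinge axis, 52 mm above the bench, at the back of the box; the axis runs along the box's y.
- box_brass_lid (a joint): Lid angle, rad: 0 = shut, 0.96 = fully open. A spring drives the lid open (about 0.07 N m) unless the hook holds it; the lid is 4 mm thick and reaches 103 mm from the hinge. Pushed down to 0 it snaps in under the hook (about 4 to 6 N at the pressing point) and stays shut by itself; pressed harder it yields a little below 0.
- box_brass_catch (a joint): Catch angle, rad: 0 = at rest, hook over the lid; grows as the thumb pad is pressed; lid freed at about 0.10; stop at 0.22.
- box_black: Nail box with three black domed sample nails (17 mm) on a white card on its lid. Grey sheet steel, 84 mm wide, 100 mm deep, 54 mm high with the lid shut, standing loose on the bench (about 1.2 kg), on a foot plate that runs on 62 mm to the front under the catch. Origin: centre of the box's underside on the bench; x points to the back (the hinge side), y to its left, z up. Its lid is shut and latched at the start.
- box_black_pad (a point): Centre of the top of this box's red thumb pad, which sticks out in front of the box 29 mm above the bench (box frame x = -93 mm). The pad is 34 mm front to back and 40 mm wide; a steel hook (18 mm wide) stands at its back, 28 mm behind this point, up to 69 mm above the bench, and its top tips up to 10 mm to the front. Pressed about 3 mm down here the hook lets go of the lid; the pad is stopped at 6.3 mm. It springs back by itself; pressing takes 1.5 to 3 N.
- box_black_spot (a point): Point on the upper face of this box's lid where it is well pressed, on the middle line, 70 mm from the hinge axis; it moves with the lid (54 mm above the bench when shut, about 110 mm when open). The lid's flat front edge lies 33 mm farther from the hinge, with a short steel bar for the hook 8 mm beyond; the sample card with its nails (6 mm high) begins 33 mm nearer to the hinge.
- box_black_hinge (a point): Middle of this lid's hinge axis, 52 mm above the bench, at the back of the box; the axis runs along the box's y.
- box_black_lid (a joint): Lid angle, rad: 0 = shut, 0.96 = fully open. A spring drives the lid open (about 0.07 N m) unless the hook holds it; the lid is 4 mm thick and reaches 103 mm from the hinge. Pushed down to 0 it snaps in under the hook (about 4 to 6 N at the pressing point) and stays shut by itself; pressed harder it yields a little below 0.
- box_black_catch (a joint): Catch angle, rad: 0 = at rest, hook over the lid; grows as the thumb pad is pressed; lid freed at about 0.10; stop at 0.22.
- tack_hammer: Tack hammer lying behind the boxes, 113 x 282 x 21 mm; leave it. Origin: centre of its underside.
- marker_pen: Black marker pen lying left of the boxes, 15 x 138 x 17 mm; leave it. Origin: centre of its underside.

How it is judged:
By the outcome, as a careful person would: the job done as asked, in the order asked, and still so for the second after the job is handed in, with the robot touching nothing.
It also fails if it takes over 42 s, if anything falls off the work surface, if the arm or the gripper's body presses on something with over 40 N, if the wrist force passes 120 N, or if a joint passes its speed limit or range.

## Robot

A 6-joint arm with a two-finger parallel gripper is mounted at the origin on a cart in front of the work surface, level with it; the furniture and walls round the work are solid. World frame = base frame: x ahead of the robot, y to its left, z up, the work surface at z = 0. Lengths are in m, angles in rad, forces in N, time in s.
With the tool pointing down it reaches from about 0.35 to 1 m from the base axis. Payload 7.1 kg.
Tool frame: the origin (TCP) lies between the finger pads; the fingertips stand 22 mm ahead of it and the grasp point (between the pads) lies 3 mm ahead of it; x points along the fingers, y is the direction in which the jaws open and shut, and the axes are right-handed (so a half turn about x gives the same grasp; the last joint's range is limited). The gripper opens to 85 mm and grips with 20 to 120 N. Pads are 22 mm wide; open, the fingers measure 114 mm over their backs; the gripper's body (76 mm by 85 mm) begins 54 mm behind the grasp point. The pads swing forward as they close: fully open they stand 13 mm farther back than shut.
Start: joints at [1.188, 0.423, 1.63, -0, 1.089, -0.019], TCP at [0.222, 0.584, 0.253] pointing down, gripper open.
Joint ranges: [-3, 3], [-0.9, 2.11], [0.09, 2.58], [-1.31, 4.45], [0.11, 2.69], [-2.54, 2.54]. Speed limits (rad/s): [2.39, 2.39, 3.01, 3.14, 3.14, 3.14].

## Interface

Orientations are given as a rotation vector (axis times angle).
In Python, from rig import manip gives the robot as it stands. The module is installed in compiled form; this text tells all that it offers. Calls block until the motion is done:
- manip.move_to(position, orientation): joint-space move of the TCP to a pose.
- manip.servo_line(position, orientation=None, rate=0.15): straight line of the TCP; orientation=None keeps the orientation; rate is the mean speed in m/s.
- manip.set_joints(angles): joint-space move.
- manip.command_gripper(opening, f_grip=None): finger opening in m; f_grip is the grip in N (None keeps the last); returns when the fingers have stopped.
- manip.hold(seconds).
- manip.solve_ik(position, orientation): joint angles nearest the present ones, or None.
- manip.camera(name): name is "scene" or "top" or "wrist"; returns a dict with "image" (480x640x3 uint8, red, green, blue), "fx", "fy", "cx", "cy" (pixels), "k1" (the pictures are not rectified: a ray, as slopes to the right and down, at radius r is drawn at 1 + k1 r^2 times it, then the intrinsics apply), "cam_to_world" (4x4, takes a point from camera to world coordinates); the wrist camera has in their place "mount" (4x4, takes a point from camera to tool coordinates, whose origin is the TCP and whose axes are the tool frame's). Camera axes: x right, y down, z forward; pixel columns grow to the right and rows downward; lengths in m; the calibration is good to about 2 mm. A picture is of the moment at which its call begins: read the wrist's pose just before it. There is no depth.
A pose or a line that the arm cannot do raises manip.IKError and nothing moves.
- manip.sign_off(): hands the job in, once; it reports no verdict.
Readings, each from a call of its own:
- manip.get_time(): time.
- manip.get_joint_positions(): joint angles.
- manip.get_joint_vel(): joint speeds.
- manip.get_tau(): joint torques, N m.
- manip.get_position(): TCP position.
- manip.get_ee_rot(): TCP orientation.
- manip.get_contact_force(): force on the tool from outside, world axes, zero at the start.
- manip.get_torque(): the same for the moment, N m.
- manip.get_width(): finger opening in m.
Only numpy, scipy, OpenCV 4.12 (cv2) and the standard library are available. Lean on these libraries where they do the work, as an engineer would, in place of code of your own. Each camera call takes 0.05 s, during which the arm holds its last target. There are 200 camera calls.

## Working session

There is one attempt and no reset: what is moved stays moved. The work goes in short steps, each a Python script; the robot and the scene stay as the last script left them, time stands still between calls to the robot, and variables do not carry over. Pictures are saved under pics/ and viewed, about 8 in all and at most 12, crops included, and the job is handed in when it is done.

```bash
mkdir -p pics; ls
python3 - <<'E'
from rig import manip
import cv2,numpy as np,pickle
o=[]
for n in("scene","top","wrist"):
    c=manip.camera(n);pickle.dump(c,open(f"pics/{n}0.pkl","wb"))
    o.append(c["image"]);print(n,{k:np.round(v,4).tolist() if k!="image" else 0 for k,v in c.items()})
cv2.imwrite("pics/top0.png",o[1][:,:,::-1]);cv2.imwrite("pics/scene0.png",o[0][:,:,::-1])
print(manip.get_ee_rot(),manip.get_time(),manip.get_width())
E
```

```text
pics
scene {'image': 0, 'fx': 612.0266, 'fy': 612.0266, 'cx': 317.3677, 'cy': 243.7946, 'k1': -0.0271, 'cam_to_world': [[0.7529, -0.5448, 0.3692, 0.1179], [-0.658, -0.6359, 0.4034, -0.6862], [0.015, -0.5466, -0.8372, 1.1443], [0.0, 0.0, 0.0, 1.0]]}
top {'image': 0, 'fx': 542.1152, 'fy': 542.1152, 'cx': 320.7025, 'cy': 229.9179, 'k1': -0.093, 'cam_to_world': [[0.0049, -0.9759, 0.218, 0.3695], [-1.0, -0.005, 0.0, -0.1818], [0.0011, -0.218, -0.9759, 1.058], [0.0, 0.0, 0.0, 1.0]]}
wrist {'image': 0, 'fx': 411.6717, 'fy': 411.6717, 'cx': 316.1401, 'cy': 242.226, 'k1': -0.014, 'mount': [[0.0009, -0.264, 0.9645, -0.1202], [1.0, 0.0005, -0.0008, -0.001], [-0.0003, 0.9645, 0.264, -0.0661], [0.0, 0.0, 0.0, 1.0]]}
[ 0.28454906  1.55215028 -0.28637453] 0.15 0.08534781248060685
```

View pics/top0.png

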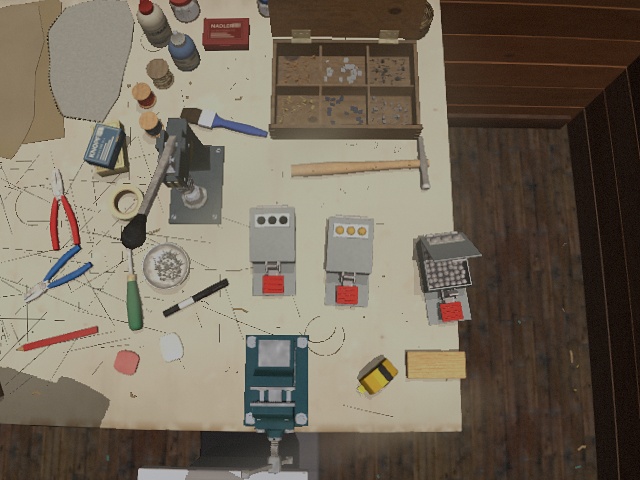

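View pics/scene0.png

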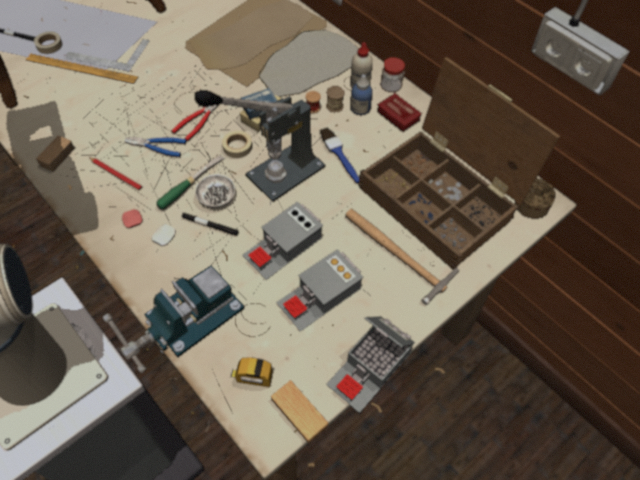

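```bash
cat > h.py <<'E'
import cv2,numpy as np,pickle
def ray(c,uv,T=None):
    T=np.array(c["cam_to_world"] if T is None else T)
    K=np.array([[c["fx"],0,c["cx"]],[0,c["fy"],c["cy"]],[0,0,1.]])
    p=cv2.undistortPoints(np.array([[uv]],float),K,np.array([c["k1"],0,0,0,0.]))[0,0]
    return T[:3,3],T[:3,:3]@np.r_[p,1]
def plane(c,uv,z,T=None):
    o,d=ray(c,uv,T);return o+d*(z-o[2])/d[2]
def tri(rs):
    A=0;b=0
    for o,d in rs:
        d=d/np.linalg.norm(d);P=np.eye(3)-np.outer(d,d);A=A+P;b=b+P@o
    return np.linalg.solve(A,b)
def blobs(img,lo,hi,mn):
    m=cv2.inRange(cv2.cvtColor(img,cv2.COLOR_RGB2HSV),np.array(lo),np.array(hi))
    n,l,s,c=cv2.connectedComponentsWithStats(m)
    return [(s[i,4],c[i],l==i) for i in range(1,n) if s[i,4]>=mn]
E
python3 - <<'E'
from h import *
for n in("top","scene"):
    c=pickle.load(open(f"pics/{n}0.pkl","rb"));im=c["image"]
    for a,p,m in blobs(im,(0,180,120),(6,255,255),60):
        r=cv2.minAreaRect(np.argwhere(m)[:,::-1].astype(np.float32))
        print(n,a,p.round(1),plane(c,p,.029).round(4),"rect",np.round(r[1],1),round(r[2],1))
    for a,p,m in blobs(im,(12,120,120),(30,255,255),15):
        q=plane(c,p,.06)
        if .4<q[0]<.8 and -.4<q[1]<0: print(n,"gold",a,p.round(1),q.round(4))
    if n=="top":
        a=cv2.resize(im[200:330,315:490],None,fx=4.5,fy=4.5,interpolation=cv2.INTER_CUBIC);cv2.imwrite("pics/topc.png",a[:,:,::-1])
    else:
        a=cv2.resize(im[240:415,275:420],None,fx=3.4,fy=3.4,interpolation=cv2.INTER_CUBIC);cv2.imwrite("pics/scec.png",a[:,:,::-1])
E
```

```text
top 204 [ 70.8 219.4] [0.6182 0.3166 0.029 ] rect [49.3  6.8] 73.1
top 219 [ 53.5 227.5] [0.6014 0.3508 0.029 ] rect [43.9  6.6] 88.5
top 331 [272.9 284.1] [ 0.493  -0.0911  0.029 ] rect [16. 20.] 90.0
top 288 [346.9 294.8] [ 0.4735 -0.232   0.029 ] rect [20.2 16.7] 3.8
top 322 [451.1 311. ] [ 0.443  -0.4298  0.029 ] rect [16.8 20.6] 82.4
top gold 41 [339.6 229.8] [ 0.5929 -0.2174  0.06  ]
top gold 43 [350.9 230.3] [ 0.592  -0.2388  0.06  ]
top gold 41 [361.8 231. ] [ 0.5907 -0.2592  0.06  ]
scene 66 [185.7 121. ] [0.6008 0.3416 0.029 ] rect [ 3.2 33. ] 54.0
scene 71 [198.  126.7] [0.613  0.3056 0.029 ] rect [ 3.4 31.2] 40.6
scene 207 [259.5 256.5] [ 0.4941 -0.0925  0.029 ] rect [16.9 13.6] 41.6
scene 246 [294.8 306.5] [ 0.4743 -0.2338  0.029 ] rect [17.  15.2] 53.1
scene 302 [349.1 386.7] [ 0.4428 -0.4311  0.029 ] rect [19.1 15.8] 40.6
scene gold 18 [334.  261.3] [ 0.5936 -0.219   0.06  ]
scene gold 21 [340.1 268.2] [ 0.5921 -0.2396  0.06  ]
scene gold 22 [346.7 275.2] [ 0.5912 -0.2607  0.06  ]
```

View pics/topc.png

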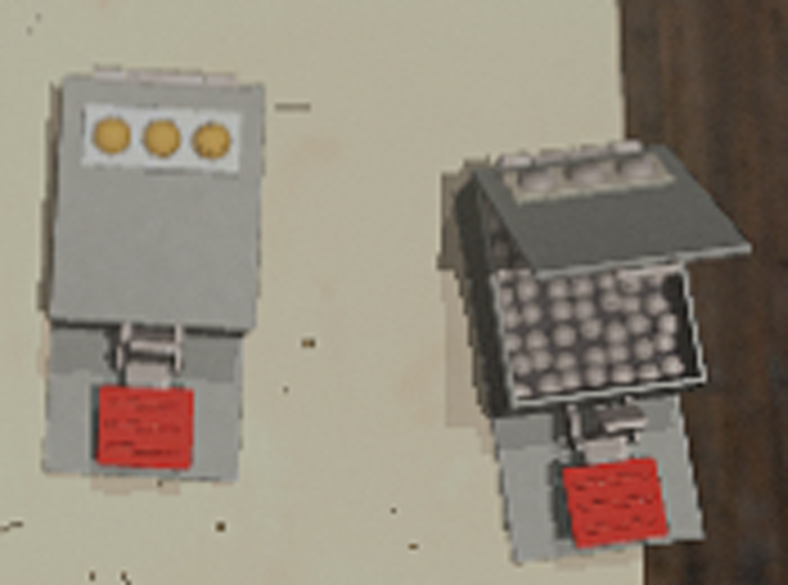

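Run:
```python
from h import *
c=pickle.load(open("pics/top0.pkl","rb"))
f=lambda x,y,z:plane(c,(x/4.5+315-.4,y/4.5+200-.4),z).round(4)[:2]
for n,a,b,z in(("foot",(516,563),(703,539),.002),("rim",(515,405),(705,382),.05),("lidedge",(540,274),(748,249),.137),("hinge",(500,160),(640,145),.054),("bhinge",(95,72),(236,79),.054),("bfoot",(44,474),(237,480),.002),("bedge",(50,322),(250,332),.054)):
    p,q=f(*a,z),f(*b,z);d=p-q;m=(p+q)/2;print(n,m,"w",np.linalg.norm(d).round(4),"yaw",np.arctan2(-d[0],d[1]).round(3))
    P,y=(np.array([.443,-.4303]),.127) if n[0]!="b" else (np.array([.474,-.233]),-.055)
    u=np.array([np.cos(y),np.sin(y)]);v=np.array([-u[1],u[0]]);print("   rel pad",((m-P)@u).round(4),((m-P)@v).round(4))
from rig import manip
from scipy.spatial.transform import Rotation as R
def rot(yaw,t): # tool x down, tilted t toward box +x
    X=np.array([np.sin(t),0,-np.cos(t)]);Y=np.array([0,1,0.]);return (R.from_euler("z",yaw)*R.from_matrix(np.c_[X,Y,np.cross(X,Y)])).as_rotvec()
for y,t,p in((.127,0,(.53,-.42,.13)),(.127,0,(.5,-.42,.075)),(-.055,.4,(.47,-.233,.05)),(-.055,.0,(.47,-.233,.05)),(-.055,.4,(.47,-.233,.15))): print(t,manip.solve_ik(p,rot(y,t)))
```

```text
foot [ 0.42365 -0.4335 ] w 0.0824 yaw 0.123
   rel pad -0.0196 -0.0007
rim [ 0.4862 -0.425 ] w 0.081 yaw 0.119
   rel pad 0.0435 -0.0002
lidedge [ 0.5271 -0.4195] w 0.0822 yaw 0.122
   rel pad 0.0848 0.0001
hinge [ 0.588   -0.41145] w 0.0605 yaw 0.113
   rel pad 0.1462 0.0003
bhinge [ 0.62055 -0.24015] w 0.06 yaw -0.045
   rel pad 0.1467 0.0009
bfoot [ 0.4552 -0.2312] w 0.0832 yaw -0.026
   rel pad -0.0189 0.0008
bedge [ 0.513 -0.233] w 0.0831 yaw -0.046
   rel pad 0.0389 0.0021
0 [-6.87720259e-01  6.40795967e-01  1.57894211e+00 -4.44089210e-16
  9.21854580e-01 -2.38551659e+00]
0 [-7.16884609e-01  6.89574304e-01  1.65002339e+00 -4.44089210e-16
  8.01994964e-01 -2.41468094e+00]
0.4 None
0.0 [-4.82924124e-01  6.04921749e-01  1.94928262e+00 -4.44089210e-16
  5.87388282e-01 -1.99872045e+00]
0.4 None
```

```bash
cat >> h.py <<'E'
from scipy.spatial.transform import Rotation as R
def rot(yaw,t,flip=0): # tool x down, tilted t toward box +x; flip = half turn about tool x
    X=np.array([np.sin(t),0,-np.cos(t)]);Y=np.array([0,1,0.])*(-1 if flip else 1)
    return (R.from_euler("z",yaw)*R.from_matrix(np.c_[X,Y,np.cross(X,Y)])).as_rotvec()
class Box:
    def __init__(s,pad,yaw): s.p=np.array(pad);s.yaw=yaw;s.u=np.array([np.cos(yaw),np.sin(yaw)])
    def at(s,dx,z): return np.r_[s.p+s.u*dx,z]   # dx from pad centre toward the hinge
ST=Box((.443,-.4303),.123); BR=Box((.474,-.2325),-.048); HX=.1455
def tcp(tip,rv): return np.array(tip)-.022*R.from_rotvec(rv).as_matrix()[:,0]
E
python3 - <<'E'
from h import *
from rig import manip
print(R.from_rotvec(manip.get_ee_rot()).as_matrix().round(2).tolist())
for fl in(0,1):
  for t in (0,.1,.2,.3,.4):
    r=rot(BR.yaw,t,fl); print(fl,t,[None if (q:=manip.solve_ik(tcp(BR.at(0,z),r),r)) is None else q.round(2).tolist() for z in(.025,.08)])
r=rot(ST.yaw,0,1);print([None if (q:=manip.solve_ik(tcp(ST.at(x,z),r),r)) is None else q.round(2).tolist() for x,z in((.11,.15),(.08,.05))])
E
```

```text
[[-0.0, 0.36, 0.93], [-0.0, 0.93, -0.36], [-1.0, -0.0, -0.0]]
0 0 [[-0.48, 0.61, 1.94, -0.0, 0.59, -2.0], [-0.48, 0.51, 1.93, -0.0, 0.7, -2.0]]
0 0.1 [[-0.5, 0.59, 2.0, 0.1, 0.46, -2.11], [-0.5, 0.49, 1.99, 0.08, 0.57, -2.09]]
0 0.2 [[-0.53, 0.58, 2.06, 0.29, 0.33, -2.32], [-0.53, 0.47, 2.05, 0.21, 0.45, -2.24]]
0 0.3 [None, [-0.56, 0.46, 2.11, 0.45, 0.34, -2.49]]
0 0.4 [None, None]
1 0 [[-0.48, 0.61, 1.94, 0.0, 0.59, 1.14], [-0.48, 0.51, 1.93, 0.0, 0.7, 1.14]]
1 0.1 [[-0.5, 0.59, 2.0, 0.1, 0.46, 1.03], [-0.5, 0.49, 1.99, 0.08, 0.57, 1.05]]
1 0.2 [[-0.53, 0.58, 2.06, 0.29, 0.33, 0.83], [-0.53, 0.47, 2.05, 0.21, 0.45, 0.9]]
1 0.3 [[-0.56, 0.58, 2.12, 0.68, 0.23, 0.41], [-0.56, 0.46, 2.11, 0.45, 0.34, 0.65]]
1 0.4 [[-0.59, 0.59, 2.17, 1.39, 0.21, -0.32], [-0.59, 0.46, 2.16, 0.88, 0.27, 0.2]]
[[-0.66, 0.61, 1.52, 0.0, 1.01, 0.78], [-0.7, 0.71, 1.61, 0.0, 0.82, 0.75]]
```

```bash
cat >> h.py <<'E'
def lidtip(th,r=.075):
    return HX-r*np.cos(th)+.002*np.sin(th)+.011, .052+r*np.sin(th)+.002*np.cos(th)
E
python3 - <<'E'
from h import *
from rig import manip
import time
manip.command_gripper(0.0,20)
manip.move_to((.42,.25,.40),manip.get_ee_rot())
print(manip.get_time(),manip.get_contact_force())
r=rot(ST.yaw,0)
x,z=lidtip(1.1)
manip.move_to(tcp(ST.at(x,z+.10),r),r);print(manip.get_time())
manip.servo_line(tcp(ST.at(x+.004,z+.012),r),r,rate=.15);manip.hold(.2)
print(manip.get_time(),manip.get_contact_force(),manip.get_position()-tcp(ST.at(x+.004,z+.012),r),manip.get_width())
for n in("wrist","scene"):
    c=manip.camera(n);pickle.dump(c,open(f"pics/{n}1.pkl","wb"));print(n)
    im=c["image"]
    if n=="scene": im=cv2.resize(im[240:440,260:460],None,fx=2.4,fy=2.4)
    cv2.imwrite(f"pics/{n}1.png",im[:,:,::-1])
a=cv2.imread("pics/wrist1.png")[:, ::1];b=cv2.imread("pics/scene1.png")
a=cv2.resize(a,(400,300));b=cv2.resize(b,(400,400));o=np.zeros((400,800,3),np.uint8);o[:300,:400]=a;o[:,400:]=b;cv2.imwrite("pics/c1.png",o)
E
```

```text
2.45 [ 0.33174954 -0.14252793 -0.07708218]
4.9333
5.8667 [-0.0571068  -0.12616068  1.19782158] [ 0.00059401 -0.00046527  0.001459  ] 8.975500015293543e-05
wrist
scene
```

View pics/c1.png

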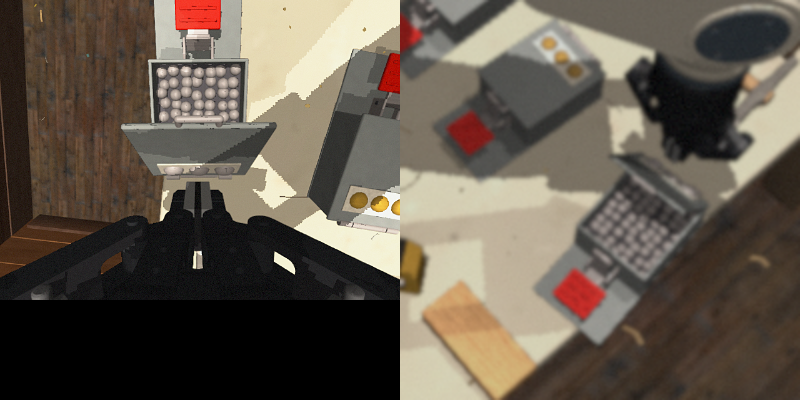

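Run:
```python
from h import *
from rig import manip
r=rot(ST.yaw,0)
f0=manip.get_contact_force()
for th in list(np.arange(1.05,.1,-.1))+[.1,.06,.03,.015,0,-.01,-.02,-.03,-.04]:
    x,z=lidtip(th);manip.servo_line(tcp(ST.at(x,z),r),r,rate=.05 if th>.1 else .02)
    f=manip.get_contact_force();p=manip.get_position()
    print(round(th,3),f.round(2),(p[2]-.022-z).round(4),round(manip.get_time(),2))
    if f[2]>9 or np.hypot(*f[:2])>5: break
manip.hold(.2);print(manip.get_contact_force().round(2))
```

```text
1.05 [ 0.07 -0.19 -0.42] -0.0006 6.42
0.95 [-0.12  1.37  0.22] -0.0002 6.72
0.85 [-0.44 -0.01  0.65] -0.0002 7.03
0.75 [-0.19 -0.42  0.46] -0.0004 7.33
0.65 [ 0.25 -0.47  1.03] -0.0004 7.62
0.55 [-0.95 -0.28  0.93] -0.0004 7.92
0.45 [ 0.36 -0.18  0.83] -0.0004 8.22
0.35 [-0.55  0.29  1.35] -0.0005 8.53
0.25 [-0.56  0.07  0.66] -0.0005 8.82
0.15 [-0.09  0.15  0.81] -0.0005 9.12
0.1 [-0.1   0.26  2.17] 0.0001 9.47
0.06 [-0.1  -0.44  2.05] -0.0 9.77
0.03 [-0.23 -0.76  0.06] -0.0006 10.03
0.015 [ 0.69  0.7  -0.63] -0.0003 10.28
0 [-0.46  0.07  0.57] 0.0002 10.53
-0.01 [-1.25  0.8   4.48] 0.0005 10.78
-0.02 [-2.03  1.77  8.3 ] 0.0009 11.03
-0.03 [-3.94  2.63 10.97] 0.0014 11.28
[-2.34  1.52 10.99]
```

Run:
```python
from h import *
from rig import manip
r=rot(ST.yaw,0);x,z=lidtip(0)
manip.servo_line(tcp(ST.at(x,z+.02),r),r,rate=.06);print(manip.get_contact_force())
manip.servo_line(tcp(ST.at(x,z+.12),r),r,rate=.2);manip.hold(.1)
o=[]
for n,s in(("wrist",0),("top",(slice(190,340),slice(240,490))),("scene",0)):
    c=manip.camera(n);pickle.dump(c,open(f"pics/{n}2.pkl","wb"));im=c["image"]
    if n!="wrist":
        for a,p,m in blobs(im,(0,180,120),(6,255,255),60): print(n,a,p.round(1),plane(c,p,.029).round(4))
    if n=="scene": im=im[220:420,250:450]
    if s: im=im[s]
    o.append(cv2.resize(im,(400,300)))
cv2.imwrite("pics/c2.png",np.vstack([np.hstack(o[:2]),np.hstack([o[2],o[2]*0])])[:,:,::-1]);print(manip.get_time())
```

```text
[-0.31062744  0.49640776  0.0726723 ]
top 214 [ 70.7 219.4] [0.6182 0.3168 0.029 ]
top 221 [ 53.5 227.1] [0.6024 0.351  0.029 ]
top 332 [272.9 284.2] [ 0.493  -0.0912  0.029 ]
top 304 [347.  294.6] [ 0.4739 -0.2322  0.029 ]
scene 211 [259.3 256.5] [ 0.4937 -0.0924  0.029 ]
scene 189 [294.7 306.4] [ 0.4743 -0.2335  0.029 ]
scene 303 [349.2 386.7] [ 0.4428 -0.4313  0.029 ]
12.9083
```

View pics/c2.png

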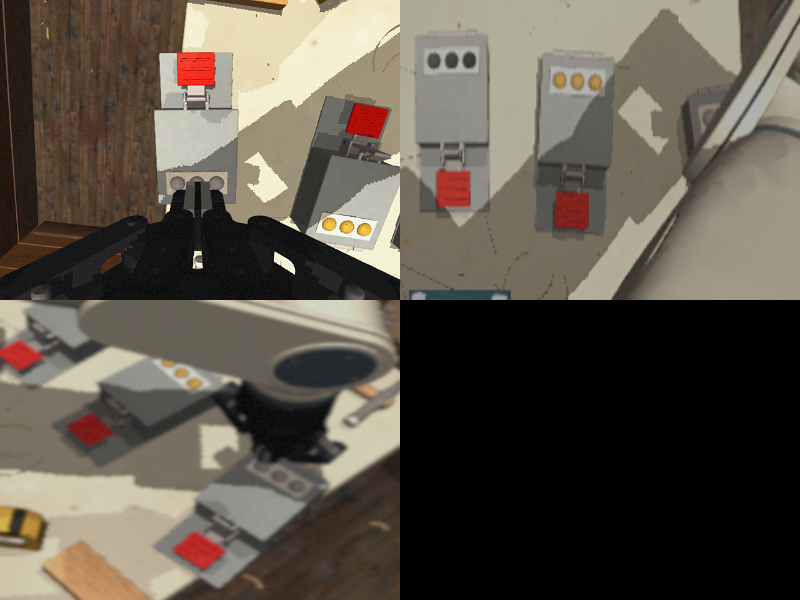

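Run:
```python
from h import *
from rig import manip
r=rot(BR.yaw,.2);D=np.r_[BR.u*np.sin(.2)*0,0]
g=lambda z,dx=0:tcp(BR.at(dx,z),r)
manip.move_to(g(.17),r)
manip.servo_line(g(.045),r,rate=.12);manip.hold(.3)
print(manip.get_time(),manip.get_contact_force().round(2),(manip.get_position()-g(.045)).round(4))
for z in [.036]+list(np.arange(.032,.0235,-.001)):
    manip.servo_line(g(z),r,rate=.02);manip.hold(.05)
    f=np.mean([manip.get_contact_force() for _ in range(3)],0);print(round(z,4),f.round(2),(manip.get_position()-g(z)).round(4)[2],round(manip.get_time(),2))
    if f[2]>5: break
c=manip.camera("wrist");d=manip.camera("scene")
cv2.imwrite("pics/c3.png",np.hstack([cv2.resize(c["image"],(400,300)),cv2.resize(d["image"][220:370,250:450],(400,300))])[:,:,::-1])
```

```text
15.2 [-0.48  0.16 -0.33] [ 0.0002 -0.0001  0.0005]
0.036 [ 0.77 -0.35 -0.44] -0.0001 15.85
0.032 [ 0.15  0.36 -0.08] -0.0001 16.25
0.031 [ 0.14  1.04 -0.16] 0.0 16.55
0.03 [ 0.07 -0.13  0.36] 0.0 16.85
0.029 [ 0.07 -0.34  1.73] -0.0 17.15
0.028 [-0.64 -0.12  0.89] -0.0 17.45
0.027 [-0.88 -0.79  2.13] -0.0001 17.75
0.026 [-1.43 -0.57  0.95] -0.0 18.05
0.025 [-1.52 -0.04  0.68] -0.0001 18.35
0.024 [-2.11  0.39  2.81] 0.0 18.65
```

View pics/c3.png

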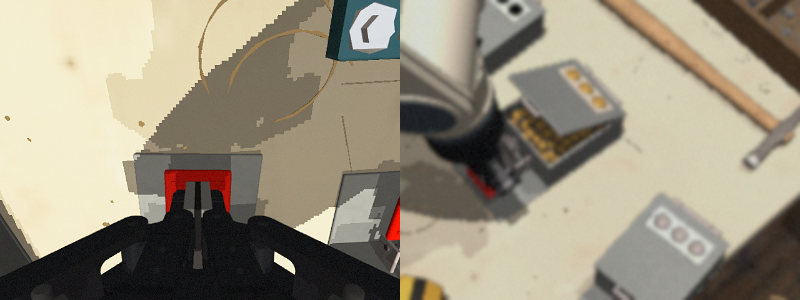

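Run:
```python
from h import *
from rig import manip
r=rot(BR.yaw,.2)
g=lambda z,dx=0:tcp(BR.at(dx,z),r)
manip.servo_line(g(.036,-.003),r,rate=.04)
manip.servo_line(g(.10,-.05),r,rate=.12)
manip.servo_line(g(.25,-.06),r,rate=.2)
manip.move_to((.42,.15,.40),rot(.37,0));manip.hold(.2)
print(manip.get_time(),manip.get_contact_force().round(2))
o=[]
for n in("top","scene"):
    c=manip.camera(n);im=c["image"]
    for a,p,m in blobs(im,(0,180,120),(6,255,255),60): print(n,a,p.round(1),plane(c,p,.029).round(4))
    o.append(cv2.resize(im[190:340,240:490] if n=="top" else im[220:420,230:430],(400,300)))
cv2.imwrite("pics/c4.png",np.hstack(o)[:,:,::-1])
```

```text
22.6 [0.45 0.25 0.39]
top 189 [ 71.  219.9] [0.6172 0.316  0.029 ]
top 209 [ 53.5 227.7] [0.6011 0.3508 0.029 ]
top 329 [272.9 284.1] [ 0.493  -0.0911  0.029 ]
top 294 [347.  294.8] [ 0.4735 -0.2322  0.029 ]
top 317 [451.2 311. ] [ 0.443 -0.43   0.029]
scene 69 [186.3 120.8] [0.6025 0.3413 0.029 ]
scene 68 [198.2 126.5] [0.614  0.3059 0.029 ]
scene 208 [259.5 256.5] [ 0.494  -0.0926  0.029 ]
scene 242 [294.8 306.5] [ 0.4741 -0.2339  0.029 ]
scene 296 [349.1 386.7] [ 0.4426 -0.4311  0.029 ]
```

View pics/c4.png

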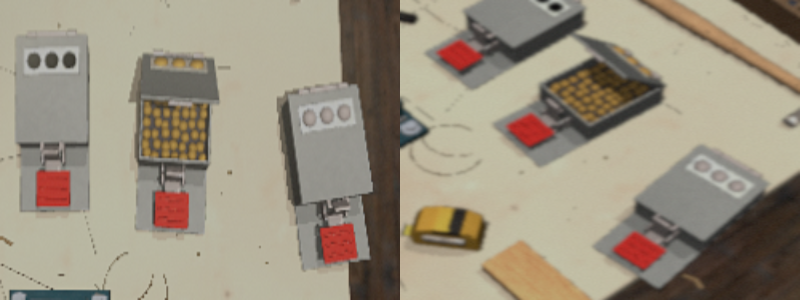

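The last view shows brass fully open (lid at about (178,78)), steel shut (lid at about (328,145)), and black shut. All three pads are where they were at the start, so I'm handing in.

```bash
python3 -c "
from rig import manip
manip.sign_off();print(manip.get_time())"
```

```text
the job is handed in; nothing more can be done
the job is handed in; nothing more can be done
```

The changeover is done and handed in at about 23 s: the steel-nail box is shut and the brass-nail box is open.

- **Steel box:** I pushed the lid down along its arc with the closed fingertips, using at most about 11 N. I checked that it stayed shut before touching the brass box.
- **Brass box:** I pressed the thumb pad with a slightly tilted tool, at most about 3 N. The lid sprang open and I withdrew.

**Last checks:**
- The top and scene views show brass fully open, with steel and black shut.
- All three thumb pads are within about 0.5 mm of where they started.
- The wrist force was near zero, and the arm was clear of everything.

**Two loose ends:**
- While the brass pad was pressed, the lid looked only partly open in the scene view and there was a sideways force of about 2 N. The lid or hook may have leaned lightly on the gripper. After I withdrew, the lid stood fully open.
- I did not measure the hammer's or the marker pen's position; the arm went nowhere near the hammer and passed the pen only high above the bench.

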